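# Set and lock the roller gap of a bench dough sheeter

## Robot

A 7-joint arm with a two-finger parallel gripper is mounted at the origin on the work surface. World frame = base frame: x ahead of the robot, y to its left, z up, the work surface at z = 0. Lengths are in m, angles in rad, forces in N, time in s.
With the tool pointing down it reaches from about 0.4 to 0.875 m from the base axis. Payload 19.3 kg.
Tool frame: the origin (TCP) lies at the centre of the arm's flange, where the gripper is bolted on; the fingertips stand 173 mm ahead of it and the grasp point (between the pads) lies 155 mm ahead of it (bot.grip_point_offset is the distance from the TCP to the grasp point, in m); z points along the fingers, x is the direction in which the jaws open and shut, and the axes are right-handed (so a half turn about z gives the same grasp; the last joint's range is limited). The gripper opens to 85 mm and grips with 20 to 120 N. Pads are 22 mm wide; open, the fingers measure 114 mm over their backs; the gripper's body (76 mm by 85 mm) begins 54 mm behind the grasp point. The pads swing forward as they close: fully open they stand 13 mm farther back than shut.
Start: joints at [-1.249, 0.521, -0.036, 1.599, 0.021, 1.021, -0.113], TCP at [0.239, 0.578, 0.405] pointing down, gripper open.
Joint ranges: [-2.91, 2.91], [-0.3, 2.13], [-1.5, 1.42], [0.17, 2.43], [-1.26, 4.41], [0.16, 1.93], [-2.52, 2.52]. Speed limits (rad/s): [1.89, 1.89, 2.39, 2.39, 3.01, 3.01, 3.01].

## Interface

Orientations are given as [roll, pitch, yaw] about the fixed x, y, z axes, in that order (R = Rz(yaw) Ry(pitch) Rx(roll)).
In Python, from workcell import bot gives the robot as it stands.
- The arm moves only by the tool step_arm, never from a script. Its argument "plan" is a list that holds one entry, the list of rows, each a list of 4 numbers: the shift along the world's x, y, z in cm, then the turn about the world's z in rad. A call has 1 to 12 rows; each row is the pose to reach, as a shift and turn from the pose measured when the call began; what a row does not reach only later rows make up. A row lasts 1/12 s, in which the tool goes at most 41.7 mm and 7.16 degrees, less where a joint would pass 70% of its speed; a pose out of reach is approached as far as the arm can. A call with a gripper value outside its range is refused whole. "jaw" is the closure, from 0 (fully open) to 1 (shut), set as the call begins (left out, the last holds). The fingers move at their own pace and stop on an object; "force" is the grip in N (left out, the last holds). Time passes only in rows, so rows that repeat a pose let the fingers close. It gives the time, the measured TCP pose, the force and the opening at its end, in the units of the state.
- bot.observe(): the state, without advancing time (a new reading comes with each control period).
- bot.grab_frame(name): name is "side" or "top"; returns a dict with "pixels" (384x512x3 uint8, blue, green, red), "mtx" (3x3 intrinsics, pixels), "R" (3x3) and "t" (3): a world point X has camera coordinates R X + t. Camera axes: x right, y down, z forward; pixel columns grow to the right and rows downward; lengths in m; the calibration is good to about 2 mm. A picture is of the moment at which its call begins. There is no depth.
- bot.job_done(): hands the job in, once; it reports no verdict.
The state is a dict: "clock": time; "qpos": joint angles; "qd": joint speeds; "joint_efforts": joint torques, N m; "position": TCP position; "tool_rot": TCP orientation; "force": force on the tool from outside, world axes, zero at the start; "moment": the same for the moment, N m; "grip_width": finger opening in m.
Only numpy, scipy, OpenCV 4.12 (cv2) and the standard library are available. Lean on these libraries where they do the work, as an engineer would, in place of code of your own. Each camera call takes 0.05 s, during which the arm holds its last target.

## Task

Set the roller gap of the dough sheeter for the next batch: with a fingertip on its rim, roll the edge wheel on the gearbox until the white pointer stands level with the tip of the pointed tab (not the square one), and then push the black locking slide fully home towards the wheel so that the setting is kept. Be gentle: the finger must find and work the wheel by feel, never pressing anything hard. Leave the bowl, jug and scraper where they are.

Things in the scene. Friction and masses are not known exactly. Their poses are not given: they have to be found in the camera images.
- machine: Dough sheeter, fixed: aluminium gearbox 180 (x) x 200 (y) mm, flat top 90 mm above the bench; two 54 mm steel rollers run out of its +y side to a post at y = 370 mm. Origin: centre of the gearbox's underside, z up. All its parts share its x, y directions. On top, wheel and locking slide are nearer the robot (x = -45 mm), the gauge (window with pointer, rail with two tabs) further off (x = 10 to 75 mm).
- cheeks: Two fixed black guard cheeks, each 7 x 56 x 12 mm (x, y, z), 18 mm slot between. Origin: middle of the slot, level with the cheek tops (102 mm above the bench), right over the wheel's axle. The ribbed grey wheel (56 mm diameter, 14 mm thick, axle along x) stands 4 to 13 mm out above the cheeks, differently each time and not measured: feel for it. Only its rim shows; it cannot be pinched.
- wheel_slot (a point): The same point as the cheeks' origin. The wheel sits on a spring: 2 N preload, then about 7 N per mm, 4 mm travel. Its rim drags with about 5 N: a fingertip slips below about 6 N of downward force, 7 to 10 N works well. The fingers must never press anything with more than 15 N. The rim's top follows the finger, and the pointer goes the same way along y: 12 mm per 28 mm of rim. Use strokes of 15 to 25 mm.
- pointer_tip (a point): Tip (+x end) of the white gauge pointer, a 4 mm wide blade along x with a 12 mm wide foot at its -x end, some 92 to 102 mm above the bench, in a dark window 100 mm long in y. Only the wheel moves it, along y, at most 46 mm either side of the middle; it cannot be touched and stays where it is left.
- tab_tip (a point): Tip (-x end) of the pointed brass tab on the rail: 16 mm wide in y, with a triangular point towards the pointer, 95 mm above the bench. It marks the wanted setting: the pointer is right when its y along the machine equals this one's. The square tab (16 x 16 mm brass, no point) on the other side of the middle is to be ignored. The tabs cannot be touched or moved. Axes as the machine's.
- lock_mid (a point): Centre of the black locking slide's upright grip, 18 x 12 mm (x, y), 20 mm high, its top 113 mm above the bench; it runs on a track 3 mm above the gearbox's top. Push on its +y face to move it to machine -y, towards the wheel; the drag is about 2.5 N and it ends at a firm stop.
- lock (a joint): Travel of the locking slide in m: 0 = open (furthest from the wheel), 0.025 = fully home at its stop near the wheel. It stays where it is left.
- bowl: Steel bowl, 130 mm across, 60 mm high; leave alone. Origin: centre of its underside.
- jug: White plastic jug, 90 mm across, 120 mm high; leave alone. Origin: centre of its underside.
- scraper: Bench scraper lying flat, about 100 x 115 mm, wooden grip 14 mm high; leave alone. Origin: centre of its underside.

How it is judged:
On the way, in this order (a step that is already met when the one before it is completed fails the run):
1. the pointer stands within 3 mm of the pointed tab's tip while the locking slide is still open (under 6 mm) (y of pointer_tip in the frame of tab_tip between -0.003 and 0.003 m and value of joint lock below 0.006 m), for 0.3 s.
2. the locking slide is home (within 2.5 mm of its stop) with the pointer still at the tab (y of pointer_tip in the frame of tab_tip between -0.003 and 0.003 m and value of joint lock above 0.0225 m), for 0.2 s.
At the end, for the whole second after the job is handed in: The pointer is level with the pointed tab's tip, within 3 mm along y; the locking slide is home, within 2.5 mm of its stop, and at rest (all of step 2 and velocity of joint lock below 0.005 m/s); the robot touches nothing.
It fails at once if the fingers press anything with more than 15 N (contact force between the fingers and anything else above 15 N).
It fails at once if the bowl, jug or scraper is moved more than 25 mm (distance of any of bowl, jug, scraper from where it was at the start of the episode above 0.025 m).
It also fails if it takes over 72 s, if anything falls off the work surface, if the arm or the gripper's body presses on something with over 40 N, if the wrist force passes 120 N, or if a joint passes its speed limit or range.

## Working session

There is one attempt and no reset: what is moved stays moved. The work goes in short steps, Python scripts to look and compute and a tool call to move; the robot and the scene stay as the last step left them, time stands still between calls to the robot, and variables do not carry over. Pictures are saved under pics/ and viewed, and the job is handed in when it is done.

Besides the shell and the picture viewer there is one more tool, called as a command line: name --argument value ..., lists and objects as JSON in quotes. step_arm: Moves the arm, as the interface text tells. Its arguments: {"type":"object","properties":{"plan":{"type":"array"},"jaw":{"type":"number"},"force":{"type":"number"}},"required":["plan"]}

```bash
ls; mkdir -p pics; python3 - <<'E'
from workcell import bot
import cv2
s=bot.observe();print({k:s[k] for k in('clock','position','tool_rot','force','grip_width')})
for n in('side','top'):
    f=bot.grab_frame(n);cv2.imwrite(f'pics/{n}0.png',f['pixels']);print(n,f['mtx'],f['R'],f['t'])
E
```

```text
pics
{'clock': 0.0, 'position': array([0.2386282 , 0.57749148, 0.40408092]), 'tool_rot': array([3.14150012e+00, 1.22805631e-03, 1.17899007e+00]), 'force': array([-0.64640063, -0.41658383, -0.91784566]), 'grip_width': 0.08539456927266915}
side [[429.40785767   0.         256.27703865]
 [  0.         429.40785767 190.83587744]
 [  0.           0.           1.        ]] [[ 0.72669897 -0.68659561  0.02225034]
 [-0.37003361 -0.41852522 -0.82940446]
 [ 0.57877779  0.59449399 -0.5582053 ]] [-0.43147432  0.29735558  0.72455318]
top [[385.40132916   0.         255.49083553]
 [  0.         385.40132916 187.41810405]
 [  0.           0.           1.        ]] [[ 0.01261054 -0.99981375 -0.01460935]
 [-0.99938127 -0.01212265 -0.03301682]
 [ 0.03283356  0.01501667 -0.99934802]] [0.01572663 0.5828969  0.9666037 ]
```

View pics/side0.png

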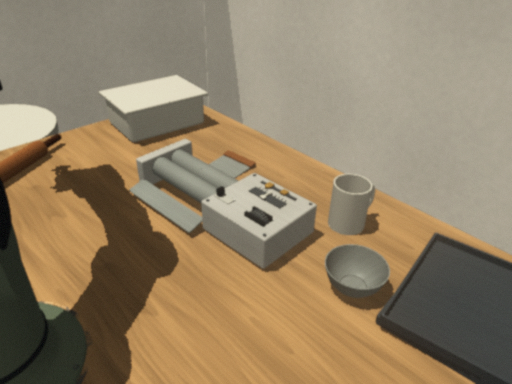

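View pics/top0.png

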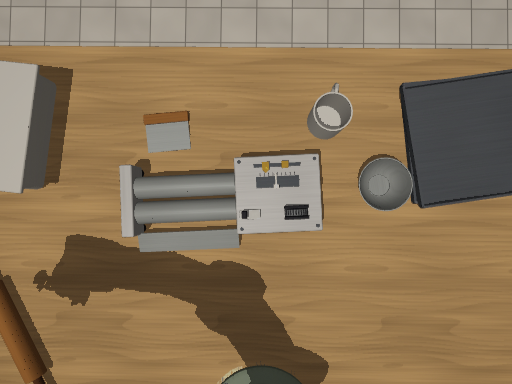

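The side view shows the gearbox around (258,215). In the top view it is at (278,193), with the wheel at (296,212), the slide at (250,214) and the gauge at (277,178). I'll zoom in next.

```bash
python3 - <<'E'
import cv2
a=cv2.imread('pics/top0.png')[148:240,228:328];cv2.imwrite('pics/topz.png',cv2.resize(a,(800,736),interpolation=cv2.INTER_CUBIC)[:600] if 0 else cv2.resize(a,(650,598),interpolation=cv2.INTER_CUBIC))
a=cv2.imread('pics/side0.png')[165:265,195:320];cv2.imwrite('pics/sidez.png',cv2.resize(a,(750,600),interpolation=cv2.INTER_CUBIC))
E
```

```text
(no output)
```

View pics/topz.png

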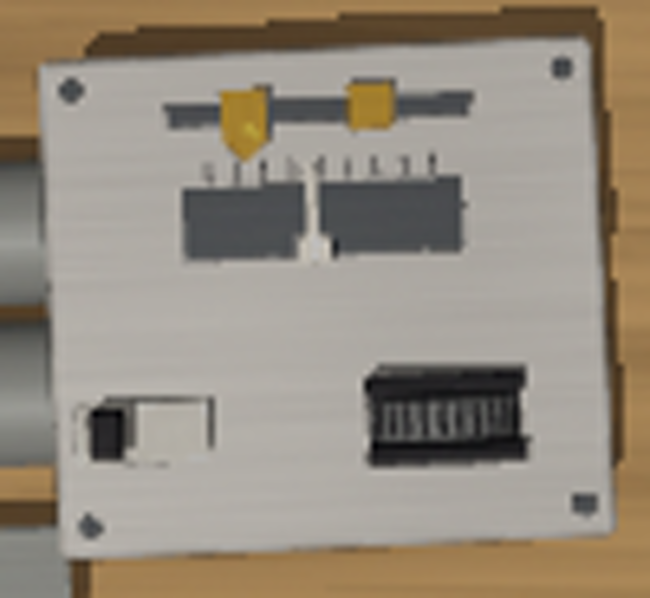

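View pics/sidez.png

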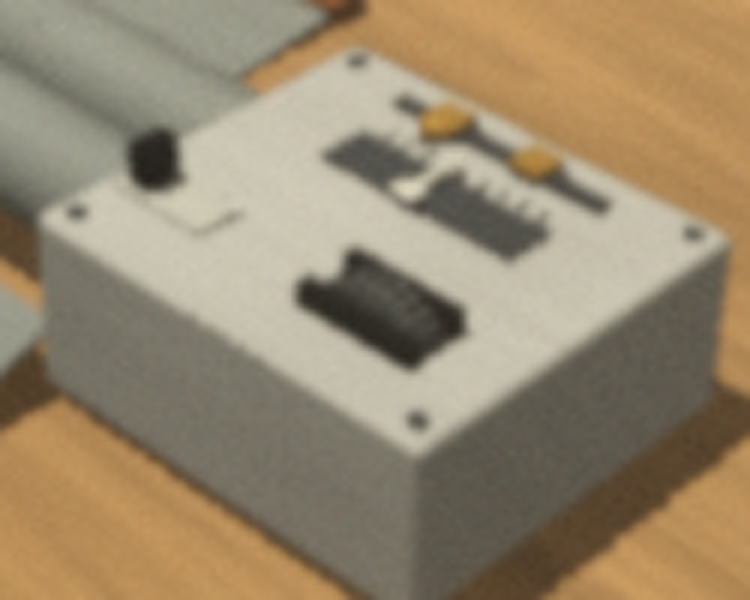

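```bash
cat > h.py <<'E'
import numpy as np
C={'top':(np.array([[385.40132916,0,255.49083553],[0,385.40132916,187.41810405],[0,0,1]]),np.array([[0.01261054,-0.99981375,-0.01460935],[-0.99938127,-0.01212265,-0.03301682],[0.03283356,0.01501667,-0.99934802]]),np.array([0.01572663,0.5828969,0.9666037])),
'side':(np.array([[429.40785767,0,256.27703865],[0,429.40785767,190.83587744],[0,0,1]]),np.array([[0.72669897,-0.68659561,0.02225034],[-0.37003361,-0.41852522,-0.82940446],[0.57877779,0.59449399,-0.5582053]]),np.array([-0.43147432,0.29735558,0.72455318]))}
def cast(cam,u,v,z):
    K,R,t=C[cam]; c=-R.T@t; d=R.T@np.linalg.solve(K,[u,v,1.]); return c+d*(z-c[2])/d[2]
def topz(u,v,z): return cast('top',228+(u+.5)/6.5-.5,148+(v+.5)/6.5-.5,z)
def sidez(u,v,z): return cast('side',195+(u+.5)/6-.5,165+(v+.5)/6-.5,z)
E
python3 - <<'E'
from h import *
import cv2
cor=np.array([topz(*p,.09) for p in [(40,65),(588,38),(615,532),(65,556)]])[:,:2]
# machine coords of corners
m=np.array([[.09,.1],[.09,-.1],[-.09,-.1],[-.09,.1]])
print(np.linalg.norm(cor-np.roll(cor,1,0),axis=1))
mc,cc=m.mean(0),cor.mean(0);U,S,V=np.linalg.svd((m-mc).T@(cor-cc));R=(U@V).T
print(cc,np.arctan2(R[1,0],R[0,0]),(cor-cc)@R-m)
M=lambda p:(p[:2]-cc)@R
cs=np.array([sidez(*p,.09) for p in [(365,48),(728,238),(415,455),(42,215)]])[:,:2];print('side',[M(p)for p in cs], cs.mean(0))
for n,p,z in [('ptr',(312,180),.1),('foot',(317,250),.095),('tab',(245,160),.095),('cheek',(447,416),.102),('lock',(107,432),.113),('slot',(445,420),.102)]:
    q=topz(*p,z);print(n,q[:2],M(q))
for n,p,z in [('ptr',(455,160),.1),('tab',(425,135),.095),('lock',(155,135),.113)]:
    q=sidez(*p,z);print('side',n,q[:2],M(q))
E
```

```text
[0.17585825 0.19650515 0.17645442 0.19586213]
[ 0.56707568 -0.03028091] 0.060862232576648426 [[-0.00187092 -0.00152434]
 [-0.0019736   0.00197054]
 [ 0.00157202  0.00184646]
 [ 0.0022725  -0.00229266]]
side [array([0.09003841, 0.09204346]), array([ 0.08746035, -0.10036032]), array([-0.09003002, -0.10051315]), array([-0.08654957,  0.09549915])] [ 0.56750776 -0.03359348]
ptr [ 0.60820333 -0.02425928] [0.04141777 0.0035089 ]
foot [ 0.58363006 -0.02649038] [0.01675429 0.00277659]
tab [ 6.15381709e-01 -5.29383328e-04] [0.05002622 0.02675824]
cheek [ 0.52551848 -0.07252489] [-0.04404972 -0.03963806]
lock [0.51873331 0.04652023] [-0.04358145  0.07959935]
slot [ 0.52410511 -0.07183556] [-0.04541856 -0.03886404]
side ptr [ 0.60917335 -0.02859575] [ 0.04212223 -0.00087854]
side tab [ 0.61819834 -0.00289571] [0.05269371 0.02422498]
side lock [0.52070736 0.04685814] [-0.0415905   0.07981657]
```

The pointer is about 23–25 mm to the −y side of the pointed tab, so the wheel rolls towards +y. Machine yaw is about 0.061, the wheel is at about (0.5245, −0.072) and the lock at (0.519, 0.046). I'll move over the wheel with the jaws shut.

step_arm --plan '[[[1,-2,0,0.04],[2.4,-5.2,0,0.08],[3.8,-8.4,0,0.12],[5.2,-11.6,0,0.16],[6.6,-14.8,0,0.2],[8,-18,0,0.24],[9.4,-21.2,0,0.28],[10.8,-24.4,0,0.32],[12.2,-27.6,0,0.36],[13.6,-30.8,0,0.4],[15,-34,0,0.43],[16.4,-37.2,0,0.45]]]' --jaw 1 --force 40

```text
clock: 1.1
position: [0.4029, 0.2038, 0.4042]
tool_rot: [-3.142, 0.001, 1.631]
force: [0.8, 0.5, -0.4]
grip_width: 0.0003
```

step_arm --plan '[[[1.3,-3.1,0,0],[2.6,-6.2,0,0],[3.9,-9.3,0,0],[5.2,-12.4,0,0],[6.5,-15.5,0,0],[7.8,-18.6,-1,0],[9.1,-21.7,-3,0],[10.4,-24.8,-5,0],[11.5,-27,-7,0],[12.1,-28.3,-9,0],[12.2,-28.6,-10,0],[12.2,-28.6,-10,0]]]'

```text
clock: 2.1
position: [0.5243, -0.0828, 0.302]
tool_rot: [-3.138, 0.001, 1.629]
force: [-0.1, 1.3, 0.3]
grip_width: 0.0
```

```bash
python3 - <<'E'
from workcell import bot
import cv2
s=bot.observe();print({k:s[k] for k in('clock','position','tool_rot','force','grip_width')})
for n,(r,c) in {'side':(100,180),'top':(130,220)}.items():
    f=bot.grab_frame(n)['pixels'];cv2.imwrite(f'pics/{n}1.png',f)
    cv2.imwrite(f'pics/{n}1z.png',cv2.resize(f[r:r+180,c:c+200] if n=='side' else f[r:r+120,c:c+140],None,fx=3.3,fy=3.3,interpolation=cv2.INTER_CUBIC))
E
```

```text
{'clock': 2.1, 'position': array([ 0.52430312, -0.08280407,  0.30203968]), 'tool_rot': array([-3.13782991e+00,  7.78716870e-04,  1.62935595e+00]), 'force': array([-0.10996833,  1.26741276,  0.25443088]), 'grip_width': 4.464838552166708e-05}
```

View pics/side1z.png

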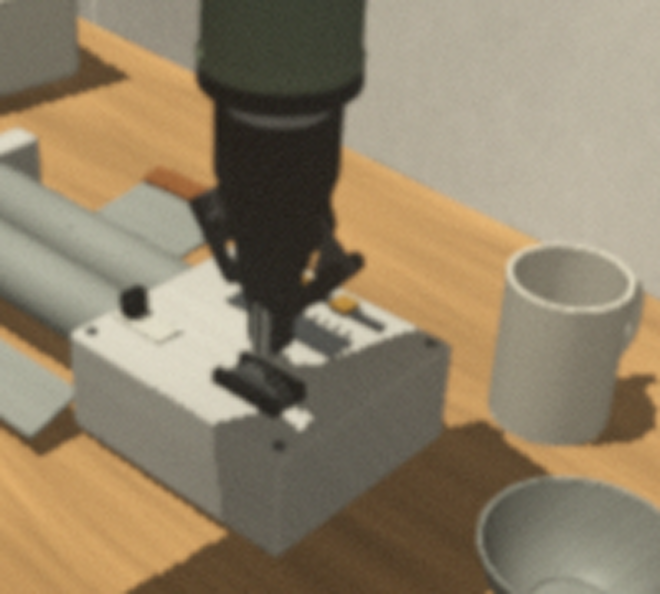

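View pics/top1z.png

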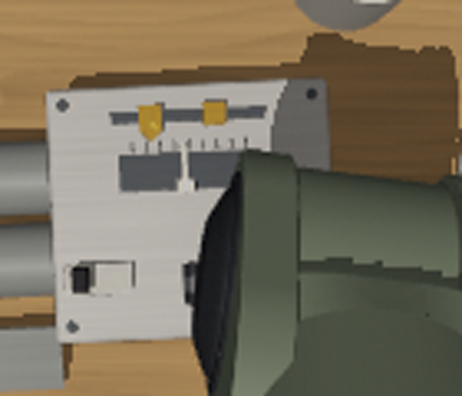

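The finger is just over the wheel and the gauge is still visible from the top. I'll go down in small steps.

step_arm --plan '[[[0,0,-0.2,0],[0,0,-0.4,0],[0,0,-0.6,0],[0,0,-0.8,0],[0,0,-0.9,0],[0,0,-1.0,0],[0,0,-1.0,0],[0,0,-1.0,0]]]'

```text
clock: 2.87
position: [0.5247, -0.0814, 0.2944]
tool_rot: [-3.141, 0.001, 1.631]
force: [-0.4, -0.3, -0.4]
grip_width: -0.0003
```

step_arm --plan '[[[0,0,-0.05,0],[0,0,-0.1,0],[0,0,-0.1,0],[0,0,-0.1,0]]]'

```text
clock: 3.2
position: [0.5247, -0.0814, 0.2934]
tool_rot: [-3.141, 0.001, 1.631]
force: [0.1, -0.8, 0.7]
grip_width: 0.0001
```

step_arm --plan '[[[0,0,-0.1,0],[0,0,-0.2,0],[0,0,-0.3,0],[0,0,-0.35,0],[0,0,-0.35,0],[0,0,-0.35,0]]]'

```text
clock: 3.7
position: [0.5247, -0.0814, 0.2899]
tool_rot: [-3.141, 0.001, 1.631]
force: [0.2, 0.1, -0.1]
grip_width: -0.0
```

step_arm --plan '[[[0,0,-0.03,0],[0,0,-0.07,0],[0,0,-0.1,0],[0,0,-0.1,0],[0,0,-0.1,0]]]'

```text
clock: 4.12
position: [0.5247, -0.0814, 0.2889]
tool_rot: [-3.141, 0.001, 1.631]
force: [-0.3, -0.1, 0.1]
grip_width: 0.0003
```

step_arm --plan '[[[0,0,-0.03,0],[0,0,-0.07,0],[0,0,-0.1,0],[0,0,-0.1,0],[0,0,-0.1,0]]]'

```text
clock: 4.53
position: [0.5247, -0.0814, 0.2878]
tool_rot: [-3.141, 0.001, 1.631]
force: [0.6, 0.5, 0.3]
grip_width: 0.0003
```

step_arm --plan '[[[0,0,-0.03,0],[0,0,-0.06,0],[0,0,-0.08,0],[0,0,-0.08,0],[0,0,-0.08,0]]]'

```text
clock: 4.95
position: [0.5247, -0.0814, 0.287]
tool_rot: [-3.141, 0.001, 1.631]
force: [-0.5, -0.6, -0.7]
grip_width: -0.0001
```

step_arm --plan '[[[0,0,-0.03,0],[0,0,-0.06,0],[0,0,-0.08,0],[0,0,-0.08,0],[0,0,-0.08,0]]]'

```text
clock: 5.37
position: [0.5247, -0.0814, 0.2862]
tool_rot: [-3.141, 0.001, 1.631]
force: [0.0, -0.4, -0.5]
grip_width: 0.0002
```

step_arm --plan '[[[0,0,-0.03,0],[0,0,-0.06,0],[0,0,-0.08,0],[0,0,-0.08,0],[0,0,-0.08,0]]]'

```text
clock: 5.78
position: [0.5247, -0.0814, 0.2854]
tool_rot: [-3.141, 0.001, 1.631]
force: [-0.2, -0.1, 0.1]
grip_width: -0.0001
```

step_arm --plan '[[[0,0,-0.03,0],[0,0,-0.06,0],[0,0,-0.08,0],[0,0,-0.08,0],[0,0,-0.08,0]]]'

```text
clock: 6.2
position: [0.5247, -0.0814, 0.2846]
tool_rot: [-3.141, 0.001, 1.631]
force: [-0.2, 0.1, 0.0]
grip_width: 0.0001
```

step_arm --plan '[[[0,0,-0.03,0],[0,0,-0.06,0],[0,0,-0.08,0],[0,0,-0.08,0],[0,0,-0.08,0]]]'

```text
clock: 6.62
position: [0.5247, -0.0814, 0.2837]
tool_rot: [-3.141, 0.001, 1.631]
force: [0.7, -0.9, 0.0]
grip_width: 0.0001
```

step_arm --plan '[[[0,0,-0.03,0],[0,0,-0.06,0],[0,0,-0.08,0],[0,0,-0.08,0],[0,0,-0.08,0]]]'

```text
clock: 7.03
position: [0.5247, -0.0814, 0.283]
tool_rot: [-3.141, 0.001, 1.631]
force: [-0.2, -0.5, -0.5]
grip_width: 0.0002
```

step_arm --plan '[[[0,0,-0.03,0],[0,0,-0.06,0],[0,0,-0.08,0],[0,0,-0.08,0],[0,0,-0.08,0]]]'

```text
clock: 7.45
position: [0.5247, -0.0814, 0.2822]
tool_rot: [-3.141, 0.001, 1.631]
force: [-0.5, 0.8, 3.2]
grip_width: -0.0002
```

Contact, at 3.2 N. I'll press about 0.7 mm further to get near 8.5 N.

step_arm --plan '[[[0,0,-0.03,0],[0,0,-0.05,0],[0,0,-0.07,0],[0,0,-0.07,0],[0,0,-0.07,0]]]'

```text
clock: 7.87
position: [0.5247, -0.0814, 0.2816]
tool_rot: [-3.141, 0.001, 1.631]
force: [-1.4, 0.9, 4.6]
grip_width: 0.0002
```

step_arm --plan '[[[0,0,-0.02,0],[0,0,-0.04,0],[0,0,-0.04,0],[0,0,-0.04,0]]]'

```text
clock: 8.2
position: [0.5247, -0.0814, 0.2814]
tool_rot: [-3.141, 0.001, 1.631]
force: [-2.3, 0.3, 7.4]
grip_width: -0.0002
```

step_arm --plan '[[[-0.01,0.15,0,0],[-0.02,0.3,0,0],[-0.03,0.45,0,0],[-0.04,0.6,0,0],[-0.04,0.6,0,0]]]'

```text
clock: 8.62
position: [0.5246, -0.0758, 0.2817]
tool_rot: [3.141, 0.001, 1.631]
force: [-0.1, -4.3, 6.7]
grip_width: -0.0001
```

```bash
cat > g.py <<'E'
from workcell import bot
import cv2,sys
n=sys.argv[1]
s=bot.observe();print(s['clock'],s['position'],s['force'])
f=bot.grab_frame('top')['pixels'];cv2.imwrite(f'pics/top_{n}.png',f)
cv2.imwrite(f'pics/g_{n}.png',cv2.resize(f[152:197,248:318],None,fx=10,fy=10,interpolation=cv2.INTER_CUBIC))
E
python3 g.py a
```

```text
8.6167 [ 0.52456496 -0.07582966  0.28171483] [-0.05336577 -4.32603257  6.67486913]
```

View pics/g_a.png

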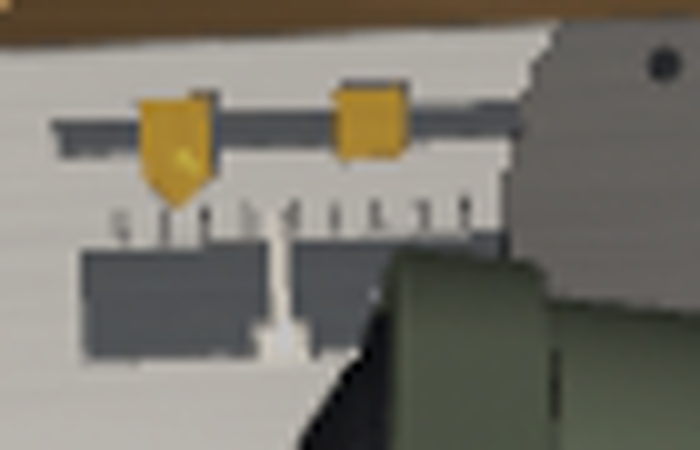

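The pointer blade is near (280,290) in the zoom and the tab tip near (177,205). I'll measure both sub-pixel by masks.

```bash
cat > meas.py <<'E'
from h import *
import cv2
TH=0.060862; Rm=np.array([[np.cos(TH),-np.sin(TH)],[np.sin(TH),np.cos(TH)]]); cc=np.array([.56707568,-.03028091])
M=lambda p:(p[:2]-cc)@Rm
def meas(f,zp=.1,verbose=True):
    g=f[152:197,248:318]; hsv=cv2.cvtColor(g,cv2.COLOR_BGR2HSV)
    # pointed tab: largest orange comp
    m=((hsv[...,1]>120)&(hsv[...,2]>100)&(hsv[...,0]>10)&(hsv[...,0]<30)).astype(np.uint8); m[:8]=0
    n,l,st,ce=cv2.connectedComponentsWithStats(m)
    k=1+np.argsort(-st[1:,4])[:2]; k=sorted(k,key=lambda i:-(st[i,1]+st[i,3]))
    out={}
    t=k[0]; ys,xs=np.nonzero(l==t)
    # tab axis: centroid of component, project to machine y
    q=cast('top',248+xs.mean(),152+ys.mean(),.095); out['tabc']=M(q)
    b=ys==ys.max(); out['tabtip']=M(cast('top',248+xs[b].mean(),152+ys.max()+.5,.095))
    # blade: rows 25..31, bright between dark
    gray=cv2.cvtColor(g,cv2.COLOR_BGR2GRAY).astype(float); r=[]
    for y in range(25,32):
        row=gray[y]; lo=9
        d=np.nonzero(row<110)[0]; d=d[d>=8]
        x0=d[0]
        # window right end limited
        seg=np.clip(row-110,0,None); w=[x for x in range(x0,x0+50 if x0+50<70 else 70)]
        # first bright run after x0
        run=[];started=False
        for x in w:
            if seg[x]>0: run.append(x);started=True
            elif started: break
        run=np.array(run)
        if len(run)and len(run)<6:
            ww=np.clip(row[run[0]-1:run[-1]+2]-85,0,None); xc=(ww*np.arange(run[0]-1,run[-1]+2)).sum()/ww.sum()
            r.append(M(cast('top',248+xc,152+y,zp))[1])
    out['ptr']=np.round(r,4); out['ptry']=np.median(r)
    out['err_c']=out['ptry']-out['tabc'][1]; out['err_t']=out['ptry']-out['tabtip'][1]
    return out
if __name__=='__main__':
    import sys
    for n in sys.argv[1:]: print(n,meas(cv2.imread(n)))
E
python3 meas.py pics/top0.png pics/top1.png pics/top_a.png
```

```text
pics/top0.png {'tabc': array([0.06403609, 0.02658531]), 'tabtip': array([0.04934443, 0.02741536]), 'ptr': array([0.0041, 0.0042, 0.0042, 0.004 , 0.0042, 0.0043, 0.0043]), 'ptry': np.float64(0.004166983070632223), 'err_c': np.float64(-0.022418322977731303), 'err_t': np.float64(-0.023248372501610867)}
pics/top1.png {'tabc': array([0.06425102, 0.02657303]), 'tabtip': array([0.05166014, 0.02730165]), 'ptr': array([0.0041, 0.0042, 0.0042, 0.004 , 0.0042, 0.0043, 0.0043]), 'ptry': np.float64(0.004163165510314137), 'err_c': np.float64(-0.02240986133786694), 'err_t': np.float64(-0.023138480031969208)}
pics/top_a.png {'tabc': array([0.06425102, 0.02657303]), 'tabtip': array([0.05166014, 0.02730165]), 'ptr': array([0.0041, 0.0042, 0.0043, 0.0044, 0.0042, 0.0043, 0.0043]), 'ptry': np.float64(0.00428472752686035), 'err_c': np.float64(-0.022288299321320728), 'err_t': np.float64(-0.023016918015422997)}
```

The finger slipped: the pointer moved only about 0.1 mm. I need a bit more press.

step_arm --plan '[[[0,0,-0.02,0],[0,0,-0.05,0],[0,0,-0.05,0],[0,0,-0.05,0]]]'

```text
clock: 9.0
position: [0.5246, -0.076, 0.2815]
tool_rot: [3.141, 0.001, 1.631]
force: [-1.5, -0.6, 7.8]
grip_width: -0.0001
```

step_arm --plan '[[[0,0,-0.02,0],[0,0,-0.04,0],[0,0,-0.04,0],[0,0,-0.04,0]]]'

```text
clock: 9.33
position: [0.5246, -0.076, 0.2813]
tool_rot: [3.141, 0.001, 1.631]
force: [-2.5, 0.5, 9.5]
grip_width: 0.0
```

step_arm --plan '[[[-0.01,0.15,-0.03,0],[-0.02,0.3,-0.03,0],[-0.03,0.45,-0.03,0],[-0.04,0.6,-0.03,0],[-0.04,0.6,-0.03,0]]]'

```text
clock: 9.75
position: [0.5242, -0.0705, 0.2813]
tool_rot: [3.141, 0.002, 1.63]
force: [-1.2, -3.5, 9.3]
grip_width: -0.0002
```

```bash
python3 g.py b; python3 meas.py pics/top_b.png
```

```text
9.75 [ 0.52420151 -0.07052707  0.28131461] [-1.22568395 -3.45695566  9.3369457 ]
pics/top_b.png {'tabc': array([0.06425102, 0.02657303]), 'tabtip': array([0.05166014, 0.02730165]), 'ptr': array([0.0064, 0.0065, 0.0066, 0.0064, 0.0065, 0.0066, 0.0067]), 'ptry': np.float64(0.006505857147225096), 'err_c': np.float64(-0.02006716970095598), 'err_t': np.float64(-0.02079578839505825)}
```

It grips now: the pointer moved 2.3 mm. I'll continue the stroke.

step_arm --plan '[[[-0.01,0.15,-0.03,0],[-0.02,0.3,-0.03,0],[-0.03,0.45,-0.03,0],[-0.04,0.6,-0.03,0],[-0.05,0.75,-0.03,0],[-0.06,0.9,-0.03,0],[-0.06,0.9,-0.03,0]]]'

```text
clock: 10.38
position: [0.5238, -0.0616, 0.2812]
tool_rot: [3.14, 0.002, 1.63]
force: [-0.4, -0.4, 7.1]
grip_width: -0.0002
```

```bash
python3 g.py c; python3 meas.py pics/top_c.png
```

```text
10.3833 [ 0.52376139 -0.06164174  0.28124099] [-0.36157891 -0.43591273  7.0712156 ]
pics/top_c.png {'tabc': array([0.06425102, 0.02657303]), 'tabtip': array([0.05166014, 0.02730165]), 'ptr': array([0.0095, 0.0096, 0.0097, 0.0093, 0.0091, 0.0092, 0.0094]), 'ptry': np.float64(0.009408454249905728), 'err_c': np.float64(-0.01716457259827535), 'err_t': np.float64(-0.017893191292377618)}
```

step_arm --plan '[[[0,0,0.3,0],[0,0,0.6,0],[0.04,-0.7,0.6,0],[0.08,-1.4,0.6,0],[0.12,-2.1,0.6,0],[0.12,-2.1,0.5,0],[0.12,-2.1,0.4,0],[0.12,-2.1,0.3,0],[0.12,-2.1,0.2,0],[0.12,-2.1,0.15,0],[0.12,-2.1,0.15,0],[0.12,-2.1,0.15,0]]]'

```text
clock: 11.43
position: [0.525, -0.0825, 0.2827]
tool_rot: [3.14, 0.002, 1.63]
force: [0.9, -0.5, 0.7]
grip_width: 0.0003
```

step_arm --plan '[[[0,0,-0.04,0],[0,0,-0.08,0],[0,0,-0.12,0],[0,0,-0.14,0],[0,0,-0.14,0]]]'

```text
clock: 11.85
position: [0.525, -0.0825, 0.2815]
tool_rot: [3.14, 0.002, 1.63]
force: [-1.8, 0.5, 4.8]
grip_width: -0.0004
```

step_arm --plan '[[[0,0,-0.02,0],[0,0,-0.05,0],[0,0,-0.05,0],[0,0,-0.05,0]]]'

```text
clock: 12.18
position: [0.5251, -0.0825, 0.2812]
tool_rot: [3.139, 0.002, 1.63]
force: [-1.8, 0.3, 7.4]
grip_width: 0.0002
```

step_arm --plan '[[[0,0,-0.04,0],[-0.01,0.15,-0.05,0],[-0.02,0.32,-0.05,0],[-0.03,0.5,-0.05,0],[-0.04,0.68,-0.05,0],[-0.05,0.86,-0.05,0],[-0.06,1.04,-0.05,0],[-0.07,1.22,-0.05,0],[-0.08,1.4,-0.05,0],[-0.09,1.55,-0.05,0],[-0.1,1.65,-0.05,0],[-0.1,1.65,-0.05,0]]]'

```text
clock: 13.18
position: [0.5241, -0.0665, 0.2812]
tool_rot: [3.139, 0.003, 1.63]
force: [-2.5, -3.2, 10.5]
grip_width: -0.0002
```

```bash
python3 g.py d; python3 meas.py pics/top_d.png
```

```text
13.1833 [ 0.52409493 -0.0665104   0.28117168] [-2.48437936 -3.24668392 10.54041103]
pics/top_d.png {'tabc': array([0.06425102, 0.02657303]), 'tabtip': array([0.05166014, 0.02730165]), 'ptr': array([0.0163, 0.0159, 0.0158, 0.0159, 0.016 , 0.0161, 0.0159]), 'ptry': np.float64(0.015928875483019873), 'err_c': np.float64(-0.010644151365161204), 'err_t': np.float64(-0.011372770059263473)}
```

step_arm --plan '[[[0,0,0.3,0],[0,0,0.6,0],[0.04,-0.6,0.6,0],[0.07,-1.2,0.6,0],[0.1,-1.6,0.6,0],[0.1,-1.6,0.5,0],[0.1,-1.6,0.4,0],[0.1,-1.6,0.3,0],[0.1,-1.6,0.2,0],[0.1,-1.6,0.15,0],[0.1,-1.6,0.15,0],[0.1,-1.6,0.15,0]]]'

```text
clock: 14.23
position: [0.5251, -0.0824, 0.2826]
tool_rot: [3.139, 0.003, 1.63]
force: [-0.1, 0.2, 0.1]
grip_width: 0.0003
```

step_arm --plan '[[[0,0,-0.04,0],[0,0,-0.08,0],[0,0,-0.12,0],[0,0,-0.15,0],[0,0,-0.15,0]]]'

```text
clock: 14.65
position: [0.5252, -0.0824, 0.2813]
tool_rot: [3.139, 0.003, 1.63]
force: [-1.3, 0.2, 6.9]
grip_width: 0.0002
```

step_arm --plan '[[[0,0,-0.04,0],[-0.01,0.15,-0.05,0],[-0.02,0.32,-0.05,0],[-0.03,0.5,-0.05,0],[-0.04,0.68,-0.05,0],[-0.05,0.86,-0.05,0],[-0.06,1.04,-0.05,0],[-0.07,1.22,-0.05,0],[-0.08,1.4,-0.05,0],[-0.09,1.55,-0.05,0],[-0.1,1.65,-0.05,0],[-0.1,1.65,-0.05,0]]]'

```text
clock: 15.65
position: [0.5242, -0.0664, 0.2812]
tool_rot: [3.138, 0.004, 1.629]
force: [-1.1, -3.9, 8.9]
grip_width: 0.0002
```

```bash
python3 g.py e; python3 meas.py pics/top_e.png
```

```text
15.65 [ 0.52418377 -0.06644731  0.28122663] [-1.05559453 -3.88979245  8.85233613]
pics/top_e.png {'tabc': array([0.06425102, 0.02657303]), 'tabtip': array([0.05166014, 0.02730165]), 'ptr': array([0.0224, 0.0225, 0.0227, 0.0228, 0.0226, 0.0227, 0.0228]), 'ptry': np.float64(0.02266627705289905), 'err_c': np.float64(-0.003906749795282029), 'err_t': np.float64(-0.004635368489384298)}
```

View pics/g_e.png

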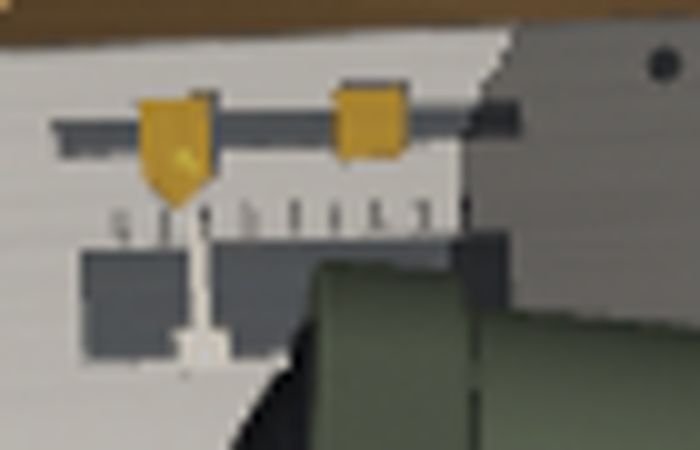

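The pointer is now about 4.4 mm short of the tip, with the blade at u≈199 and the tip at u≈177. One more short stroke of about 11 mm.

step_arm --plan '[[[0,0,0.3,0],[0,0,0.6,0],[0.04,-0.6,0.6,0],[0.07,-1.1,0.6,0],[0.1,-1.4,0.6,0],[0.1,-1.4,0.5,0],[0.1,-1.4,0.4,0],[0.1,-1.4,0.3,0],[0.1,-1.4,0.2,0],[0.1,-1.4,0.15,0],[0.1,-1.4,0.15,0],[0.1,-1.4,0.15,0]]]'

```text
clock: 16.7
position: [0.5252, -0.0804, 0.2827]
tool_rot: [3.138, 0.004, 1.63]
force: [-0.7, 0.5, 0.1]
grip_width: -0.0
```

step_arm --plan '[[[0,0,-0.04,0],[0,0,-0.08,0],[0,0,-0.12,0],[0,0,-0.15,0],[0,0,-0.15,0]]]'

```text
clock: 17.12
position: [0.5253, -0.0804, 0.2814]
tool_rot: [3.138, 0.004, 1.63]
force: [-1.2, 0.1, 7.7]
grip_width: 0.0001
```

step_arm --plan '[[[0,0,-0.04,0],[-0.01,0.15,-0.04,0],[-0.02,0.3,-0.04,0],[-0.03,0.5,-0.04,0],[-0.04,0.7,-0.04,0],[-0.05,0.9,-0.04,0],[-0.06,1.0,-0.04,0],[-0.06,1.1,-0.04,0],[-0.06,1.1,-0.04,0]]]'

```text
clock: 17.87
position: [0.5247, -0.0699, 0.2814]
tool_rot: [3.138, 0.005, 1.629]
force: [-1.4, -4.8, 8.6]
grip_width: -0.0004
```

```bash
python3 g.py f; python3 meas.py pics/top_f.png
```

```text
17.8667 [ 0.52465201 -0.06993786  0.28138956] [-1.37700172 -4.81902293  8.60075264]
pics/top_f.png {'tabc': array([0.06425102, 0.02657303]), 'tabtip': array([0.05166014, 0.02730165]), 'ptr': array([0.0269, 0.0268, 0.0269, 0.027 , 0.0271, 0.0271, 0.0271]), 'ptry': np.float64(0.027020217833209622), 'err_c': np.float64(0.00044719098502854493), 'err_t': np.float64(-0.0002814277090737241)}
```

View pics/g_f.png

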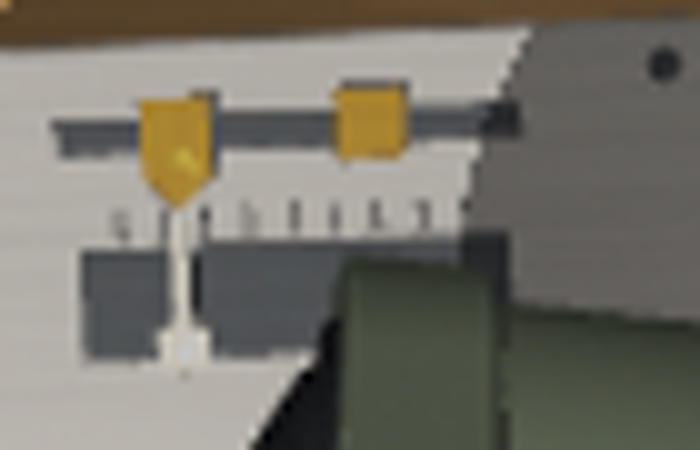

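Aligned within about 0.5 mm (blade u≈180, tip u≈177, allowing for the machine's skew). I'll lift off and go round to the +y side of the locking slide.

step_arm --plan '[[[0,0,0.5,0],[0,0,1.5,0],[0,0,3.0,0],[-0.1,1.5,4.0,0],[-0.2,3.5,4.0,0],[-0.3,6,4.0,0],[-0.5,8.5,4.0,0],[-0.65,11,4.0,0],[-0.8,13.5,4.0,0],[-0.85,14.9,4.0,0],[-0.85,15.1,4.0,0],[-0.85,15.1,4.0,0]]]'

```text
clock: 18.92
position: [0.5161, 0.0818, 0.3219]
tool_rot: [3.137, 0.004, 1.631]
force: [0.9, -0.7, 0.1]
grip_width: 0.0001
```

```bash
python3 - <<'E'
from workcell import bot
import cv2
from meas import *
s=bot.observe();print(s['clock'],s['position'],s['force'])
for n,(r,c) in {'side':(100,150),'top':(130,200)}.items():
    f=bot.grab_frame(n)['pixels'];cv2.imwrite(f'pics/{n}2.png',f)
    cv2.imwrite(f'pics/{n}2z.png',cv2.resize(f[r:r+140,c:c+180] if n=='side' else f[r:r+120,c:c+140],None,fx=4,fy=4,interpolation=cv2.INTER_CUBIC))
    if n=='top':
        try: print(meas(f))
        except Exception as e: print(e)
E
```

```text
18.9167 [0.51609963 0.081805   0.32194029] [ 0.89418267 -0.69891446  0.10765   ]
{'tabc': array([0.05895289, 0.03389555]), 'tabtip': array([0.0566357 , 0.03400874]), 'ptr': array([0.0264, 0.0265, 0.0266, 0.0267, 0.0268, 0.0263, 0.0264]), 'ptry': np.float64(0.026497074732011298), 'err_c': np.float64(-0.0073984793196078084), 'err_t': np.float64(-0.007511665597297112)}
```

View pics/side2z.png

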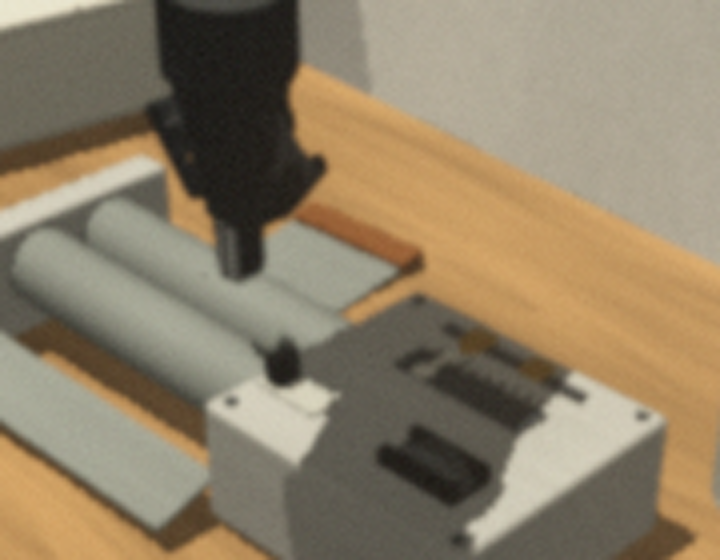

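View pics/top2z.png

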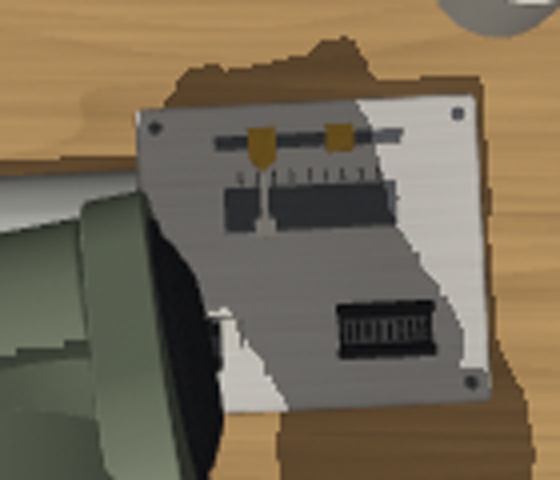

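The pointer is unchanged; the tab mask is only upset by the shadow. The finger hangs clear beyond the slide, so I'll go down beside the grip.

step_arm --plan '[[[0,0,-0.6,0],[0,0,-1.4,0],[0,0,-2.2,0],[0,0,-3,0],[0,0,-3.6,0],[0,0,-4,0],[0,0,-4.3,0],[0,0,-4.5,0],[0,0,-4.5,0],[0,0,-4.5,0]]]'

```text
clock: 19.85
position: [0.5162, 0.0802, 0.2768]
tool_rot: [3.137, 0.005, 1.628]
force: [-0.4, -0.4, 0.0]
grip_width: -0.0001
```

step_arm --plan '[[[0.01,-0.1,0,0],[0.02,-0.3,0,0],[0.03,-0.5,0,0],[0.04,-0.6,0,0],[0.04,-0.7,0,0],[0.04,-0.7,0,0]]]'

```text
clock: 20.35
position: [0.5167, 0.0729, 0.2769]
tool_rot: [3.137, 0.005, 1.628]
force: [-0.3, -0.1, -0.5]
grip_width: -0.0002
```

```bash
python3 - <<'E'
from workcell import bot
import cv2
s=bot.observe();print(s['clock'],s['position'],s['force'])
f=bot.grab_frame('side')['pixels'];cv2.imwrite('pics/side3z.png',cv2.resize(f[130:250,170:330],None,fx=4.5,fy=4.5,interpolation=cv2.INTER_CUBIC))
E
```

```text
20.35 [0.51669013 0.07293477 0.27692158] [-0.34242614 -0.11878474 -0.51972041]
```

View pics/side3z.png

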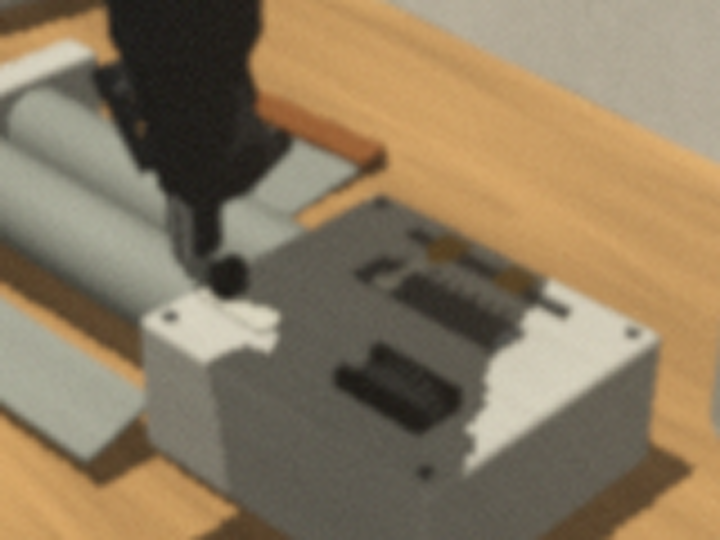

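The fingertip stands just beyond the grip, at the right height. Now I'll push.

step_arm --plan '[[[0.01,-0.1,0,0],[0.01,-0.2,0,0],[0.02,-0.3,0,0],[0.03,-0.4,0,0],[0.04,-0.5,0,0],[0.04,-0.6,0,0],[0.05,-0.7,0,0],[0.05,-0.8,0,0],[0.05,-0.8,0,0]]]'

```text
clock: 21.15
position: [0.5172, 0.0651, 0.2769]
tool_rot: [3.137, 0.005, 1.628]
force: [-0.6, 1.9, -0.2]
grip_width: -0.0
```

step_arm --plan '[[[0.01,-0.15,0,0],[0.02,-0.3,0,0],[0.03,-0.45,0,0],[0.04,-0.6,0,0],[0.05,-0.75,0,0],[0.06,-0.9,0,0],[0.07,-1.05,0,0],[0.08,-1.2,0,0],[0.09,-1.35,0,0],[0.09,-1.5,0,0],[0.1,-1.6,0,0],[0.1,-1.6,0,0]]]'

```text
clock: 22.15
position: [0.5182, 0.0488, 0.2769]
tool_rot: [3.137, 0.005, 1.628]
force: [-1.2, 1.1, -0.4]
grip_width: -0.0003
```

```bash
python3 - <<'E'
from workcell import bot
import cv2
s=bot.observe();print(s['clock'],s['position'],s['force'])
f=bot.grab_frame('side')['pixels'];cv2.imwrite('pics/side4z.png',cv2.resize(f[130:250,170:330],None,fx=4.5,fy=4.5,interpolation=cv2.INTER_CUBIC))
E
```

```text
22.15 [0.51820748 0.04881293 0.27691033] [-1.17714576  1.13911511 -0.44341121]
```

View pics/side4z.png

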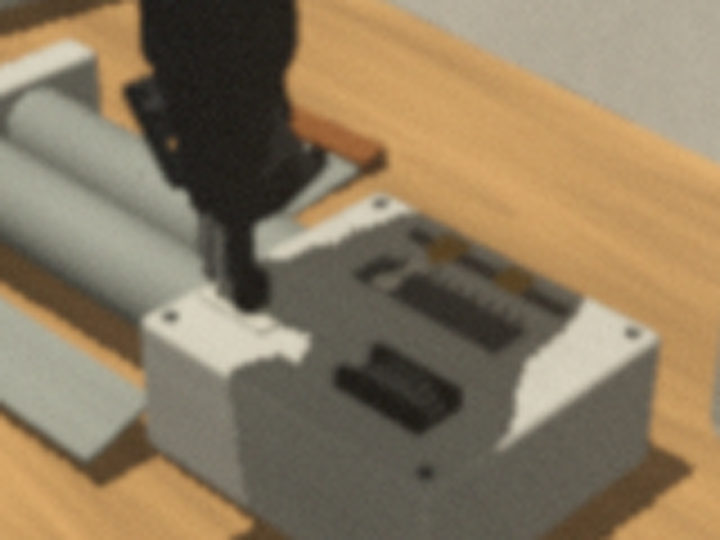

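step_arm --plan '[[[0.01,-0.1,0,0],[0.01,-0.2,0,0],[0.02,-0.3,0,0],[0.03,-0.4,0,0],[0.03,-0.5,0,0],[0.03,-0.5,0,0]]]'

```text
clock: 22.7
position: [0.5185, 0.0437, 0.2769]
tool_rot: [3.137, 0.005, 1.628]
force: [-0.5, 1.1, -1.1]
grip_width: -0.0001
```

step_arm --plan '[[[0,-0.05,0,0],[0.01,-0.1,0,0],[0.01,-0.1,0,0],[0.01,-0.1,0,0]]]'

```text
clock: 23.03
position: [0.5186, 0.0426, 0.2769]
tool_rot: [3.137, 0.005, 1.627]
force: [-0.2, 2.0, -0.0]
grip_width: -0.0003
```

step_arm --plan '[[[0,-0.04,0,0],[0,-0.08,0,0],[0,-0.08,0,0],[0,-0.08,0,0]]]'

```text
clock: 23.37
position: [0.5186, 0.0418, 0.2769]
tool_rot: [3.137, 0.005, 1.628]
force: [-0.6, 2.1, -0.6]
grip_width: -0.0
```

step_arm --plan '[[[0,-0.04,0,0],[0,-0.08,0,0],[0,-0.08,0,0],[0,-0.08,0,0]]]'

```text
clock: 23.7
position: [0.5186, 0.0409, 0.2769]
tool_rot: [3.137, 0.005, 1.628]
force: [-0.0, 1.5, -0.6]
grip_width: -0.0002
```

step_arm --plan '[[[0,-0.04,0,0],[0,-0.08,0,0],[0,-0.08,0,0],[0,-0.08,0,0]]]'

```text
clock: 24.03
position: [0.5186, 0.0406, 0.2769]
tool_rot: [3.137, 0.004, 1.628]
force: [-0.0, 5.8, -1.8]
grip_width: -0.0001
```

step_arm --plan '[[[0,-0.03,0,0],[0,-0.06,0,0],[0,-0.06,0,0],[0,-0.06,0,0]]]'

```text
clock: 24.37
position: [0.5186, 0.0404, 0.2769]
tool_rot: [3.137, 0.004, 1.628]
force: [-0.5, 6.3, -1.4]
grip_width: 0.0
```

It is at the firm stop. I'll back off along +y, then lift clear and go away.

step_arm --plan '[[[0,0.2,0,0],[-0.03,0.6,0,0],[-0.06,1.2,0,0],[-0.1,2,0,0],[-0.1,2.4,0.8,0],[-0.1,2.4,2.5,0],[-0.1,2.4,5,0],[-0.1,3,8,0],[-0.5,5,10,0],[-1,8,11,0],[-1.5,11,12,0],[-2,14,12,0]]]'

```text
clock: 25.37
position: [0.4984, 0.182, 0.3996]
tool_rot: [3.134, 0.002, 1.628]
force: [0.9, 0.2, -0.2]
grip_width: -0.0
```

step_arm --plan '[[[-1,3,0,0],[-2,6,0,0],[-3,9,0,0],[-4,12,0,0],[-5,15,0,0],[-6,18,0,0],[-7,20,0,0],[-7,20,0,0],[-7,20,0,0]]]'

```text
clock: 26.12
position: [0.4274, 0.3832, 0.4]
tool_rot: [3.134, 0.003, 1.631]
force: [0.2, 0.4, -0.3]
grip_width: -0.0003
```

```bash
python3 - <<'E'
from workcell import bot
import cv2
from meas import *
s=bot.observe();print(s['clock'],s['position'],s['force'],abs(s['qd']).max())
f=bot.grab_frame('top')['pixels'];cv2.imwrite('pics/top5.png',f)
cv2.imwrite('pics/top5z.png',cv2.resize(f[148:240,228:328],(650,598),interpolation=cv2.INTER_CUBIC))
print(meas(f))
f=bot.grab_frame('side')['pixels'];cv2.imwrite('pics/side5.png',f)
cv2.imwrite('pics/side5z.png',cv2.resize(f[165:265,195:320],(750,600),interpolation=cv2.INTER_CUBIC))
E
```

```text
26.1167 [0.42740749 0.38315243 0.3999755 ] [ 0.15955566  0.39686568 -0.27727627] 0.03491110407979813
{'tabc': array([0.06403609, 0.02658531]), 'tabtip': array([0.04934443, 0.02741536]), 'ptr': array([0.0267, 0.0268, 0.0269, 0.027 , 0.0271, 0.0271, 0.0271]), 'ptry': np.float64(0.027049243882866402), 'err_c': np.float64(0.0004639378345028776), 'err_t': np.float64(-0.0003661116893766865)}
```

View pics/top5z.png

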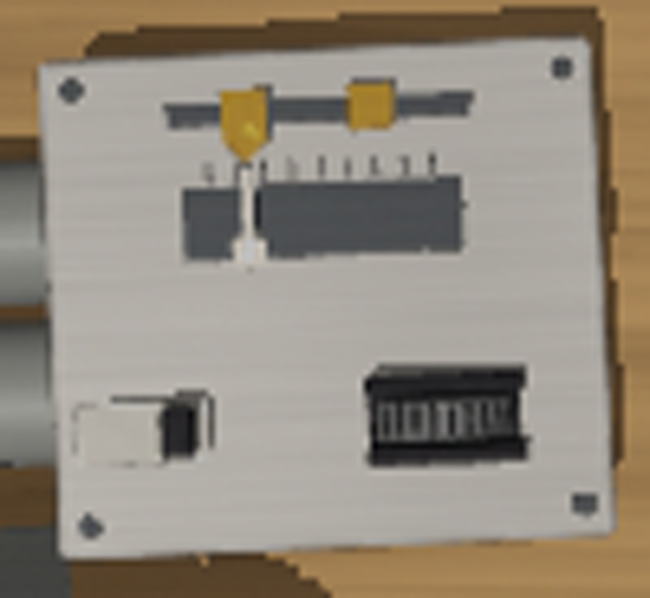

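View pics/side5z.png

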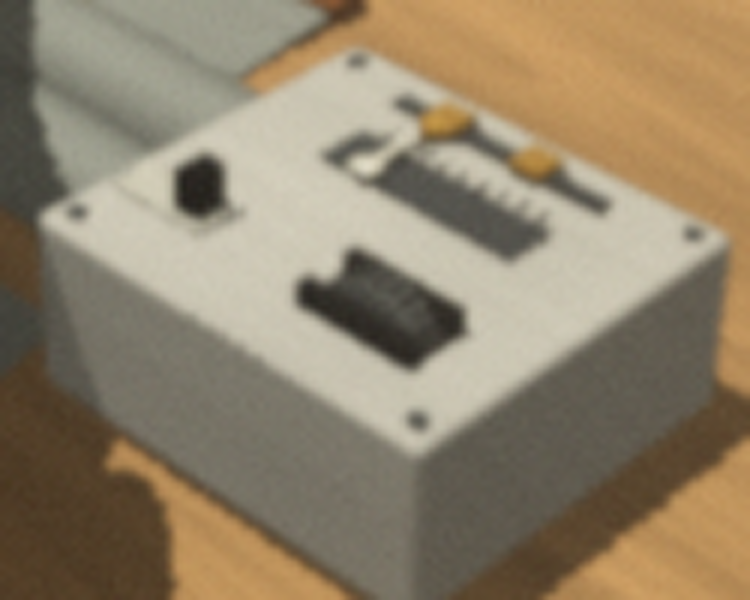

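The top view shows the pointer (u≈247) at the tab tip (u≈245). The slide moved from u=107 to u≈180, which is about 25 mm, so it is home. I'll hand in.

```bash
python3 -c "
from workcell import bot
print(bot.job_done())"
```

```text
the job is handed in; nothing more can be done
None
```

The pointer is level with the pointed tab, the locking slide is home, and the job was handed in at about 26 s of the 72 s allowed.

- **Wheel:** I found the rim by feel (first contact at 3.2 N) and rolled it with 7–10 N presses, in several strokes. The first few millimetres slipped at about 6.7 N, so I pressed slightly harder after that.
- **Slide:** I pushed it until it stopped firmly, then backed the finger off and moved the arm clear.
- **Pointer check:** the last image puts the pointer within about 0.5 mm of the tab's y. Measuring from the tab's centre gives +0.5 mm and from its tip −0.4 mm, both inside the 3 mm limit.
- **Slide check:** it moved about 25 mm in the top image, the full travel.
- **Forces:** the highest reading was about 10.5 N. Readings come only at the end of each move, so short peaks in between were not seen. The force reading was near zero after retreating.
- **One check disagreed:** a reading taken mid-job was off by about 7 mm because the arm's shadow fell on the tab. The final, unshadowed picture agreed with the earlier ones.
- **Not measured:** I did not compare the positions of the bowl, jug and scraper before and after. The arm stayed well clear of the bowl and jug, and the forces showed only the expected contacts.

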